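# Lock the honing disc and set the tool rest

## Task

The leather disc of the honing machine has just been changed: its locking cap is only dropped on and the tool rest is still swung out to the side. Lock the cap - push it down against its spring, turn it clockwise as far as it goes, then let it rise into its locked seat - and swing the tool rest back over the disc, fully home against its stop. Leave the tools lying round the machine undisturbed.

Things in the scene. Friction and masses are not known exactly. Their poses are not given: they have to be found in the camera images.
- cap_bar (a point): Centre of the grip bar on the loose locking cap in the middle of the disc. Cap (0.35 kg): bare metal, round, 66 mm diameter, 31 mm high, on its flat top an upright black bar 62 mm long, 14 wide, 24 high with a white line along it. x runs along the bar, z up. At the start this point is 65 mm above hub and the cap cannot turn: the spindle's cross pin is in the straight entries of the cap's two J-slots.
- cap_top (a point): Centre of the cap's flat top at the foot of the bar, 12 mm below cap_bar; there is room to push down beside the bar. Spring: 6 N at first (3.5 N of it carries the cap), 1 N more per mm. Pushed down 7.5 to 9.5 mm (solid stop) the cap can be turned clockwise, seen from above, by 75 degrees to a solid stop. Let go there it rises 4.5 mm, seats 3 mm lower than at the start and no longer turns. Let go too early it stays low.
- hub (a point): Spindle axis at the top of the leather disc, 85 mm above the bench. x points to the machine's back, y to its left, z up. Honing machine, fixed to the bench: blue-grey housing 225 x 190 mm, 62 mm high, brown disc of 150 mm diameter, held still by its gear. Under the cap: brass spring cup, 70 mm diameter, on a steel flange, 84 mm.
- lock_mark (a point): Front one of two white marks on the rim of the steel flange, 38.5 mm in front of the spindle axis (the other is opposite, behind it). When the cap is locked, its bar is in line with both marks, parallel to hub's x axis, and cap_bar is about 62 mm above hub; the cap is the same turned by 180 degrees.
- tool_rest (a joint): Angle of the tool rest about its vertical post at the machine's front right: 0 = home against its stop, the bar parallel to hub's x axis and passing over the disc to the right of the cap; it grows as the rest swings out to the right (clockwise from above), up to 1.6. It turns stiffly (about 0.12 N m) and stays where it is left.
- rest_pivot (a point): Point on the tool rest's hinge axis at mid-height of its bar, 21 mm above the disc top; in hub's frame 98 mm to the front and 50 mm to the right.
- rest_end (a point): Free end of the tool rest: an aluminium bar, 24 mm wide and 14 mm high with a thin steel rod along its top (3 mm proud), that runs level from the post to this point, 155 mm from rest_pivot, at the bar's mid-height. It can be pushed at its side anywhere between 45 mm from the pivot and its end; at home 14 mm are free between it and the disc.
- chisel_a: A long carving chisel lying on the bench to the right of the machine, 333 mm long, 43 mm thick; origin at its underside's centre. Must stay where it is.
- chisel_b: A second long chisel beside it, 322 mm long, 47 mm thick; origin at its underside's centre. Must stay where it is.
- oil_can: Small oil can with a long thin spout standing behind the machine, 68 mm diameter, 136 mm high; origin at its foot. Must stay where it is. (Left of the machine stands a fixed lamp with two goosenecks, not listed; its heads hang over the carved panel, up to 0.33 m above the bench: pass over or round them.)
Not all that is in view belongs to the job. Of the things that look like the part that bears cap_bar, the larger one is meant.

How it is judged:
On the way, in this order (a step that is already met when the one before it is completed fails the run):
1. the cap is pushed down at least 6 mm against its spring before it has turned far (z of cap_bar in the frame of hub below 0.059 m and angle between the x axis of cap_bar and the x axis of hub, either way round above 0.8 rad), for 0.1 s.
2. the cap is turned to the marks and has risen into its seat (angle between the x axis of cap_bar and the x axis of hub, either way round below 0.14 rad and z of cap_bar in the frame of hub between 0.0595 and 0.064 m and horizontal distance between cap_bar and hub below 0.005 m and angle between cap_bar's own z axis and vertical below 0.07 rad), for 0.2 s.
At the end, for the whole second after the job is handed in: Cap locked: bar within 8 degrees of parallel to the machine's x axis (on the white marks), cap risen into its seat (bar point 59.5 to 64 mm above hub), within 5 mm of the axis and level within 4 degrees; tool rest within 0.06 rad of its home stop (all of step 2 and value of joint tool_rest below 0.06 rad); the robot touches nothing.
It fails at once if the first chisel is shifted by more than 30 mm (distance of chisel_a from where it was at the start of the episode above 0.03 m).
It fails at once if the second chisel is shifted by more than 30 mm (distance of chisel_b from where it was at the start of the episode above 0.03 m).
It fails at once if the oil can is shifted by more than 30 mm (distance of oil_can from where it was at the start of the episode above 0.03 m).
It also fails if it takes over 54 s, if anything falls off the work surface, if the arm or the gripper's body presses on something with over 40 N, if the wrist force passes 120 N, or if a joint passes its speed limit or range.

## Robot

A 6-joint arm with a two-finger parallel gripper is mounted at the origin on a cart in front of the work surface, level with it; the furniture and walls round the work are solid. World frame = base frame: x ahead of the robot, y to its left, z up, the work surface at z = 0. Lengths are in m, angles in rad, forces in N, time in s.
With the tool pointing down it reaches from about 0.25 to 0.725 m from the base axis. Payload 4 kg.
Tool frame: the origin (TCP) lies on the centre line of the jaws, within the pads' length; the fingertips stand tip_reach ahead of it and the grasp point (between the pads) lies 5 mm behind it (tip_reach is the distance from the TCP to the fingertips, in m); z points along the fingers, y is the direction in which the jaws open and shut (so a half turn about z gives the same grasp; the last joint's range is limited). The gripper opens to 85 mm and grips with 20 to 120 N. Pads are 22 mm wide; open, the fingers measure 114 mm over their backs; the gripper's body (76 mm by 85 mm) begins 54 mm behind the grasp point. The pads swing forward as they close: fully open they stand 13 mm farther back than shut.
Start: joints at [1.193, 0.241, 0.005, 1.335, 0, 1.571], TCP at [0.184, 0.465, 0.214] pointing down, gripper open.
Joint ranges: [-2.72, 2.72], [-1.05, 1.87], [-1.09, 1.28], [-1.99, 2.15], [-1.42, 1.44], [-3.14, 3.14]. Speed limits (rad/s): [2.79, 2.79, 3.14, 3.14, 3.14, 3.14].

## Interface

Orientations are given as a unit quaternion [x, y, z, w].
In Python, from workcell import * gives the robot as it stands.
- The arm moves only by the tool arm_command, never from a script. Its arguments are lists of equal length, an entry for each row: "translation": the shift along the tool's x, y, z in cm, a list of three; "turn": the turn about the tool's z in rad; "hand": the closure, from 0 (fully open) to 1 (shut). In form: {"translation": [[x, y, z], ...], "turn": [turn, ...], "hand": [hand, ...]}. A call has 1 to 5 rows; each row is the pose to reach, as a shift and turn from the pose commanded when the call began, along the tool's axes at that moment; what a row does not reach only later rows make up. A row lasts 1/12 s, in which the tool goes at most 41.7 mm and 7.16 degrees, less where a joint would pass 70% of its speed; a pose out of reach is approached as far as the arm can. A call with a gripper value outside its range is refused whole. The fingers move at their own pace and stop on an object; the grip force is fixed at half the most. Time passes only in rows, so rows that repeat a pose let the fingers close. It gives the time, the measured TCP pose, the force and the opening at its end, in the units of the state.
- get_obs(): the state, without advancing time (a new reading comes with each control period).
- camera(name): name is "scene" or "side" or "wrist"; returns (picture, depth): 400x640x3 uint8, red, green, blue; 400x640 float32, m along the optical axis (not along the pixel's ray), 0 where there is no reading.
- camera_info(name): a dict with "mtx" (3x3 intrinsics, pixels), "world_to_cam" (4x4, takes a point from world to camera coordinates). Camera axes: x right, y down, z forward; pixel columns grow to the right and rows downward; lengths in m; the calibration is good to about 2 mm. A picture is of the moment at which its call begins: read the wrist's pose just before it. camera_info takes no time and is no camera call; for the wrist camera it gives the pose at the moment of the call.
- job_done(): hands the job in, once; it reports no verdict.
Trained networks look in the newest picture that a camera, given by its name, has taken for a name from the list of things; names that differ only in an ending like _2 or _b are one class to them, and where a whole thing is asked for, a point or a joint stands for the part that bears it (a point fixed in the world has none). Each returns a list of dicts, best first, with "conf" (0 to 1); they miss things now and then, are a little off and sometimes report something else, mostly with a low value. They report only what shows in the picture. A call takes as long as a camera call. They do not tell look-alikes from the thing itself.
- search_frame(camera, name): "location" ([row, column] in pixels, amid what is visible of it).
- spot_point(camera, name): "location" ([row, column] in pixels: a listed point, or the origin of a listed thing).
The state is a dict: "clock": time; "joint_pos": joint angles; "joint_vel": joint speeds; "tau": joint torques, N m; "eef_pos": TCP position; "tool_rot": TCP orientation; "ft_force": force on the tool from outside, world axes, zero at the start; "ft_torque": the same for the moment, N m; "grip_width": finger opening in m.
Only numpy, scipy, OpenCV 4.12 (cv2) and the standard library are available. Lean on these libraries where they do the work, as an engineer would, in place of code of your own. Each camera call takes 0.05 s, during which the arm holds its last target. There are 200 camera calls.

## Working session

There is one attempt and no reset: what is moved stays moved. The work goes in short steps, Python scripts to look and compute and a tool call to move; the robot and the scene stay as the last step left them, time stands still between calls to the robot, and variables do not carry over. Pictures are saved under pics/ and viewed, about 8 in all and at most 12, crops included, and the job is handed in when it is done.

Besides the shell and the picture viewer there is one more tool, called after "Emit:" as a command line: name --pt "numbers of a row" for each row, then --argument value for the rest. arm_command: Moves the arm, as the interface text tells. Its arguments: {"type":"object","properties":{"translation":{"type":"array","items":{"type":"array","items":{"type":"number"}}},"turn":{"type":"array","items":{"type":"number"}},"hand":{"type":"array","items":{"type":"number"}}},"required":["translation","turn","hand"]}

```bash
mkdir -p pics; ls
cat > h.py <<'E'
from workcell import *
import numpy as np, cv2
def ray(cam,rc,z):
    i=camera_info(cam);M=np.linalg.inv(i["world_to_cam"]);d=M[:3,:3]@np.linalg.inv(i["mtx"])@[rc[1],rc[0],1.];o=M[:3,3]
    return o+d*(z-o[2])/d[2]
def pt(cam,rc,dep):
    r,c=int(round(rc[0])),int(round(rc[1]));p=dep[max(r-2,0):r+3,max(c-2,0):c+3];p=p[p>0];D=np.median(p) if p.size else 0
    i=camera_info(cam);M=np.linalg.inv(i["world_to_cam"]);return (M@np.r_[np.linalg.inv(i["mtx"])@[rc[1],rc[0],1.]*D,1])[:3]
E
python3 - <<'E'
from h import *
np.set_printoptions(precision=4,suppress=True)
print(get_obs())
for c in("scene","side"):
    im,d=camera(c);cv2.imwrite(f"pics/{c}0.png",im[:,:,::-1]);np.save(c+"d.npy",d)
    for n in("cap_bar","cap_top","hub","lock_mark","rest_pivot","rest_end","chisel_a","oil_can"):
        for r in spot_point(c,n)[:3]: print(c,n,np.round(r["location"],1),round(r["conf"],2),pt(c,r["location"],d))
E
```

```text
pics
{'clock': 0.0, 'joint_pos': array([1.193 , 0.2414, 0.0037, 1.3352, 0.    , 1.5708]), 'joint_vel': array([ 0.001 ,  0.0013,  0.0029, -0.0006,  0.0007, -0.0007]), 'tau': array([ -0.0002, -37.2319,  25.2408,   0.0169,   0.0001,  -0.    ]), 'eef_pos': array([0.1842, 0.4641, 0.2127]), 'tool_rot': array([ 0.1878,  0.9822, -0.001 , -0.0002]), 'ft_force': array([-1.0584, -0.8859,  0.3747]), 'ft_torque': array([ 0.0184,  0.0444, -0.0605]), 'grip_width': 0.08579167673644429}
scene cap_bar [213.1 257. ] 0.89 [0.5899 0.0961 0.1561]
scene cap_bar [262.4 359.9] 0.85 [ 0.4908 -0.0697  0.0331]
scene cap_top [218.  262.2] 0.72 [0.5877 0.0875 0.1437]
scene cap_top [264.1 360.7] 0.72 [ 0.4885 -0.07    0.0302]
scene hub [245.6 257.2] 0.65 [0.5681 0.1115 0.1032]
scene lock_mark [249.9 270.9] 0.87 [0.5597 0.0887 0.089 ]
scene rest_pivot [251.9 306.7] 0.88 [0.4838 0.0594 0.1181]
scene rest_end [214.1 348.2] 0.83 [ 0.5443 -0.0793  0.1144]
scene chisel_a [242.  379.8] 0.92 [ 0.5374 -0.1643  0.0164]
scene chisel_a [236.8 407.5] 0.74 [ 0.5114 -0.2207  0.0223]
scene oil_can [231.4 221.8] 0.9 [0.7589 0.1026 0.0252]
side cap_bar [233.6 261. ] 0.72 [ 0.4916 -0.0786  0.035 ]
side cap_bar [156.7 320.4] 0.56 [0.6027 0.0842 0.1577]
side cap_bar [210.1 288.2] 0.49 [ 0.5536 -0.0882  0.1028]
side cap_top [238.8 261.9] 0.86 [ 0.4936 -0.0807  0.0232]
side cap_top [162.1 319.8] 0.68 [0.6016 0.0842 0.1439]
side hub [182.7 319.7] 0.76 [0.6047 0.0602 0.1011]
side lock_mark [180.1 298.8] 0.91 [0.5487 0.1019 0.0855]
side rest_pivot [177.6 272.3] 0.61 [0.495  0.0401 0.1159]
side rest_end [211.6 288.6] 0.58 [0.5387 0.0042 0.0482]
side chisel_a [294.1 266.7] 0.8 [ 0.5386 -0.2444  0.0104]
side chisel_a [275.3 283.5] 0.57 [ 0.5606 -0.1917  0.0153]
side oil_can [214.9 393.6] 0.51 [0.782  0.0248 0.0468]
```

Run:
```python
import cv2,numpy as np
a=cv2.imread("pics/scene0.png")[130:330,170:450];b=cv2.imread("pics/side0.png")[100:320,200:450]
a=cv2.resize(a,(790,564),interpolation=3);cv2.imwrite("pics/s0c.png",a)
cv2.imwrite("pics/d0c.png",cv2.resize(b,(680,598),interpolation=3))
```

```text
(no output)
```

View pics/s0c.png

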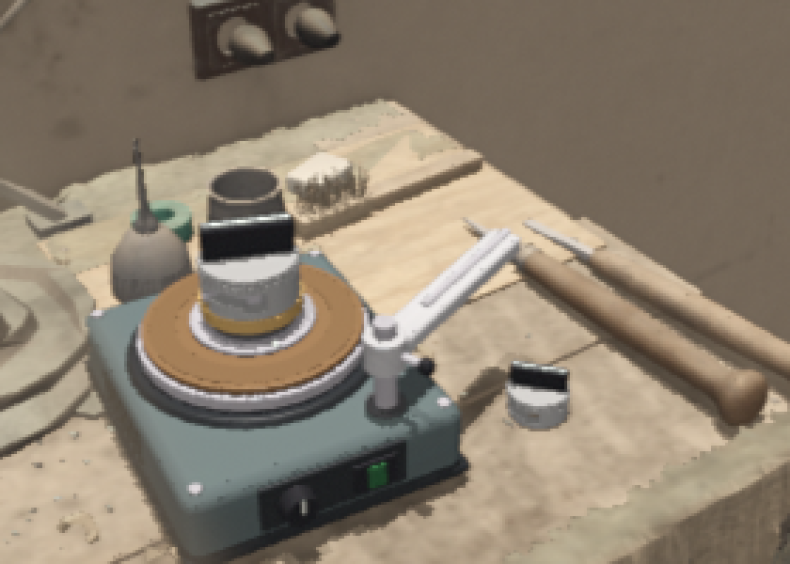

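View pics/d0c.png

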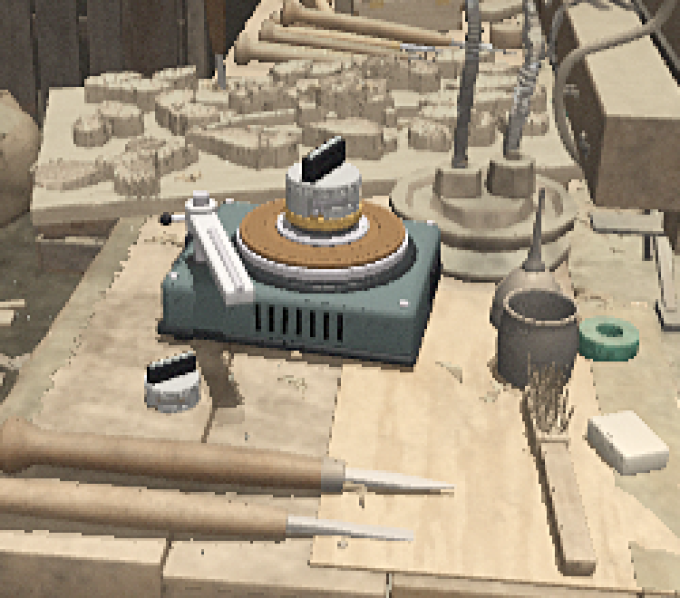

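The pictures show the machine, slightly yawed. The large cap is on the disc at scene (213, 257). The small decoy cap lies on the bench at (262, 360), and the rest is swung out to the right with its end near (214, 348). Next I'll fit the geometry from depth.

```bash
cat > fit.py <<'E'
from h import *
np.set_printoptions(precision=4,suppress=True)
def cloud(c,d):
    i=camera_info(c);M=np.linalg.inv(i["world_to_cam"]);v,u=np.mgrid[:400,:640]
    P=np.stack([u,v,np.ones_like(u)],-1)@np.linalg.inv(i["mtx"]).T*d[...,None]
    P=P@M[:3,:3].T+M[:3,3];P[d==0]=np.nan;return P
def circ(x):
    A=np.c_[2*x[:,:2],np.ones(len(x))];s=np.linalg.lstsq(A,(x[:,:2]**2).sum(1),rcond=None)[0];return s[:2],np.sqrt(s[2]+s[:2]@s[:2])
def axis(X):
    m=X[:,:2].mean(0);w,V=np.linalg.eigh(np.cov((X[:,:2]-m).T));v=V[:,1];t=(X[:,:2]-m)@v
    return m,np.degrees(np.arctan2(v[1],v[0]))%180,np.ptp(t),np.sqrt(w[0]),len(X)
def rep(c,im,P):
    near=np.linalg.norm(P[...,:2]-[.595,.088],axis=-1)<.12
    z=P[...,2];hsv=cv2.cvtColor(im,cv2.COLOR_RGB2HSV)
    br=near&(hsv[...,0]>5)&(hsv[...,0]<20)&(hsv[...,1]>90)&(z>.075)&(z<.095)
    ys=P[br];print(c,"disc z",np.median(ys[:,2]),len(ys))
    # disc: circle from min enclosing
    (cx,cy),r=cv2.minEnclosingCircle((ys[:,:2]*1000).astype(np.float32));print(" disc enclosing",cx,cy,r)
    blk=near&(im.max(-1)<60)&(z>.138)&(z<.17);print(" bar black",axis(P[blk]),P[blk].mean(0))
    cc=near&(im.max(-1)>=60)&(z>.113)&(z<.137);print(" cap side circle",circ(P[cc]),cc.sum(),"ztop",np.nanpercentile(z[near&(z>.14)],98))
    wl=near&(z>.157);print(" bar top",axis(P[wl]),np.median(P[wl][:,2]))
    rs=(z>.107)&(z<.122)&(P[...,0]>.45)&(P[...,0]<.66)&(P[...,1]<.06)&(P[...,1]>-.13);print(" rest",axis(P[rs]),P[rs].max(0),P[rs].min(0))
    ho=(abs(z-.062)<.004)&(np.linalg.norm(P[...,:2]-[.56,.08],axis=-1)<.22)&(hsv[...,0]>85)&(hsv[...,0]<120)
    print(" housing",cv2.minAreaRect((P[ho][:,:2]*1000).astype(np.float32)),ho.sum())
E
python3 - <<'E'
from fit import *
for c in("scene","side"):
    im=cv2.imread(f"pics/{c}0.png")[:,:,::-1].copy();rep(c,im,cloud(c,np.load(c+"d.npy")))
    for z,l in((.15,dict(scene=(213.1,257),side=(156.7,320.4))),(.106,dict(scene=(251.9,306.7),side=(177.6,272.3))),(.106,dict(scene=(214.1,348.2),side=(211.6,288.6))),(.085,dict(scene=(249.9,270.9),side=(180.1,298.8)))): print(z,ray(c,l[c],z))
E
```

```text
scene disc z 0.08565837307167795 1648
 disc enclosing 595.6810302734375 95.3738784790039 75.85488891601562
 bar black (array([0.5905, 0.0955]), np.float64(68.04638728867347), np.float64(0.058388143379176485), np.float64(0.0012421529655438233), 344) [0.5905 0.0955 0.1518]
 cap side circle (array([0.5451, 0.0667]), np.float64(0.0558515908771713)) 685 ztop 0.16330672081912856
 bar top (array([0.5938, 0.0952]), np.float64(68.53019044015784), np.float64(0.06031180526336749), np.float64(0.0037834083071381632), 199) 0.16181824991508342
 rest (array([ 0.5141, -0.0085]), np.float64(116.36398551953955), np.float64(0.16327301731775196), np.float64(0.0092508988997595), 708) [0.5891 0.0597 0.122 ] [ 0.459  -0.0904  0.107 ]
 housing ((576.8767700195312, 90.9280014038086), (177.2184295654297, 221.5893096923828), 81.15705108642578) 1425
0.15 [0.5989 0.0917 0.15  ]
0.106 [0.4974 0.0505 0.106 ]
0.106 [ 0.5548 -0.0878  0.106 ]
0.085 [0.5645 0.0861 0.085 ]
side disc z 0.08557968913681985 767
 disc enclosing 599.4970703125 90.73347473144531 76.49539947509766
 bar black (array([0.5984, 0.0816]), np.float64(62.59503881569823), np.float64(0.060879432695464586), np.float64(0.003138241207140789), 141) [0.5984 0.0816 0.1519]
 cap side circle (array([0.5568, 0.0494]), np.float64(0.055316551393518)) 395 ztop 0.16334449213336882
 bar top (array([0.5982, 0.0868]), np.float64(67.63048683176704), np.float64(0.06361077028605074), np.float64(0.004034316188656261), 82) 0.16174631280934576
 rest (array([ 0.5238, -0.0174]), np.float64(111.72616482164426), np.float64(0.16294232423941518), np.float64(0.018124352915306743), 445) [0.6098 0.0599 0.122 ] [ 0.4632 -0.094   0.1071]
 housing ((621.0091552734375, 83.32502746582031), (174.52662658691406, 293.4363708496094), 83.993408203125) 130
0.15 [0.601 0.104 0.15 ]
0.106 [0.4903 0.0619 0.106 ]
0.106 [ 0.5565 -0.1002  0.106 ]
0.085 [0.5485 0.103  0.085 ]
```

View pics/side0.png

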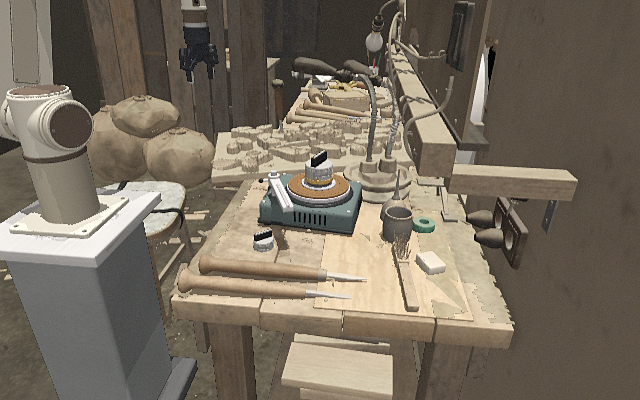

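Run:
```python
from fit import *
import workcell;print([n for n in dir(workcell) if n[0]!='_'], getattr(workcell,'tip_reach',None))
for c in("scene","side"):
    P=cloud(c,np.load(c+"d.npy")).reshape(-1,3);k=(P[:,2]>.12)&(P[:,2]<.45)&(P[:,0]>.15)&(P[:,0]<.9)&(abs(P[:,1])<.6)
    H,_,_=np.histogram2d(P[k,0],P[k,1],bins=[np.arange(.15,.95,.05),np.arange(-.3,.65,.05)]);print(c,"rows x .15.., cols y -.3..");print(H.astype(int))
i=camera_info("wrist");M=np.linalg.inv(i["world_to_cam"]);print(M,i["mtx"])
```

```text
['Unreachable', 'camera', 'camera_info', 'get_obs', 'job_done', 'search_frame', 'spot_point', 'tip_reach'] 0.014
scene rows x .15.., cols y -.3..
[[   0    0    0    0    0    0    0    0    0    0    0    0    0   76
  6192  182    0    0]
 [   0    0    0    0    0    0    0    0    0    0    0    0    0    0
     0    0    0    0]
 [   0    0    0    0    0    0    0    0    0    0    0    0    0    0
     0    0    0    0]
 [   0    0    0    0    0    0    0    0    0    0    0    0    0    0
     0    0    0    0]
 [   0    0    0    0    0    0    0    0    0    0    0    0    0    0
     0    0    0    0]
 [   0    0    0    0    0    0    0    0    0    0    0    0    0    0
     0    0    0    0]
 [   0    0    0    0    0    0    4   60    0    0    0    0    0    0
     0    2    0    0]
 [   0    0    0    0    0    0    0    1    0    0    0    0    0    0
   327   24    0    0]
 [   0    0    0    0    0    0    0  488  368    0    0    0    0    0
   219    0    0    0]
 [   0    0    0    0    0    0    0    3   88    0    0    0    0    0
   492    0    0    0]
 [  
[... 1461 characters left out ...]
   0    0    0    0    0    0    0    0    0    0    0   36   29
    67    0    0    0]
 [   0    0    0    0    0    0    0    0  158   11  225  150   51    0
     0    0    0   78]
 [ 559  681  192  406   71  151  169  191  237  104  144  248  138   95
   158   53   29   62]
 [2170  811  283  438  341  335  247  214  182  142   76   62   50   58
    90   86   72   70]
 [1116    0    0    0    0    0    0    0    0    0    0    0    0    0
     0    0    0    0]]
[[ 0.3701  0.8974  0.2401  0.1235]
 [ 0.929  -0.3575 -0.0957  0.4884]
 [-0.      0.2585 -0.966   0.3732]
 [ 0.      0.      0.      1.    ]] [[333.2519   0.     320.8098]
 [  0.     333.2519 197.6119]
 [  0.       0.       1.    ]]
```

Emit:
arm_command --pt "-2.9 -2.5 -0.9" --pt "-5.8 -5.1 -1.8" --pt "-8.7 -7.6 -2.7" --pt "-11.6 -10.2 -3.6" --pt "-14.5 -12.7 -4.5" --turn '[-0.12, -0.24, -0.36, -0.48, -0.6]' --hand '[0, 0, 0, 0, 0]'

```text
clock: 1.32
eef_pos: [0.2684, 0.3007, 0.2568]
tool_rot: [-0.097, 0.995, 0.0, 0.0]
ft_force: [1.1, 1.3, 0.1]
grip_width: 0.0855
```

```bash
cat >> h.py <<'E'
from scipy.spatial.transform import Rotation as R
def st():
    o=get_obs();r=R.from_quat(o["tool_rot"]).as_matrix();y=np.degrees(np.arctan2(r[1,1],r[0,1]))
    print("t",round(o["clock"],2),"tcp",np.round(o["eef_pos"],4),"yang",round(y,1),"tilt",np.round(r[:,2],3),"F",np.round(o["ft_force"],1),"T",np.round(o["ft_torque"],2),"w",round(o["grip_width"],4),"q",np.round(o["joint_pos"],2));return o,r,y
def go(p):
    o,r,y=st();print("-> cm",np.round(100*r.T@(np.array(p)-o["eef_pos"]),2))
E
python3 -c "
from h import *
go([.36,.12,.30])"
```

```text
t 1.32 tcp [0.2684 0.3007 0.2568] yang 101.1 tilt [ 0.  0. -1.] F [1.1 1.3 0.1] T [-0.01 -0.01  0.01] w 0.0855 q [ 0.84  0.03 -0.13  1.41 -0.    0.65]
-> cm [ -5.5  -19.5   -4.32]
```

Emit:
arm_command --pt "-1.1 -3.9 -0.9" --pt "-2.2 -7.8 -1.7" --pt "-3.3 -11.7 -2.6" --pt "-4.4 -15.6 -3.4" --pt "-5.5 -19.5 -4.3" --turn '[-0.12, -0.24, -0.36, -0.48, -0.6]' --hand '[0, 0, 0, 0, 0]'

```text
clock: 1.73
eef_pos: [0.3424, 0.1543, 0.2916]
tool_rot: [-0.339, 0.941, 0.0, 0.0]
ft_force: [-0.2, 0.5, -0.2]
grip_width: 0.0858
```

```bash
python3 -c "
from h import *
go([.56,.10,.30])"
```

```text
t 1.73 tcp [0.3424 0.1543 0.2916] yang 129.6 tilt [ 0.001  0.    -1.   ] F [-0.2  0.5 -0.2] T [0.04 0.02 0.01] w 0.0858 q [ 0.42 -0.03 -0.1   1.5  -0.   -0.27]
-> cm [-13.29 -18.06  -0.82]
```

Emit:
arm_command --pt "-2.4 -3.2 0" --pt "-4.9 -6.4 0" --pt "-7.3 -9.6 0" --pt "-9.8 -12.8 0" --pt "-12.2 -16.0 0" --turn '[-0.1, -0.2, -0.3, -0.35, -0.35]' --hand '[0, 0, 0, 0, 0]'

```text
clock: 2.15
eef_pos: [0.5397, 0.1086, 0.2911]
tool_rot: [-0.496, 0.868, -0.0, 0.0]
ft_force: [-0.2, 1.0, 0.3]
grip_width: 0.0857
```

Emit:
arm_command --pt "0 0 0" --pt "0 0 0" --pt "0 0 0" --turn '[0, 0, 0]' --hand '[0.3, 0.3, 0.3]'

```text
clock: 2.4
eef_pos: [0.5374, 0.1093, 0.2903]
tool_rot: [-0.495, 0.869, 0.0, -0.001]
ft_force: [0.2, 0.9, -0.3]
grip_width: 0.0597
```

Run:
```python
from fit import *
st()
im,d=camera("wrist");cv2.imwrite("pics/w1.png",im[:,:,::-1]);np.save("w1d.npy",d)
for n,z in(("cap_bar",.15),("cap_top",.138),("hub",.085),("lock_mark",.086),("rest_pivot",.106),("rest_end",.106)):
    for r in spot_point("wrist",n)[:3]: print(n,np.round(r["location"],1),round(r["conf"],2),pt("wrist",r["location"],d),ray("wrist",r["location"],z))
rep("wrist",im,cloud("wrist",d))
```

```text
t 2.4 tcp [0.5374 0.1093 0.2903] yang 149.4 tilt [-0.002 -0.    -1.   ] F [ 0.2  0.9 -0.3] T [ 0.02 -0.    0.06] w 0.0597 q [ 0.2   0.33  0.32  1.56  0.   -0.84]
cap_bar [  3.4 271.2] 0.96 [ 0.4935 -0.0717  0.0378] [ 0.4962 -0.0379  0.15  ]
cap_bar [199.7 255.6] 0.9 [0.5942 0.0915 0.1629] [0.5982 0.0932 0.15  ]
cap_top [  3.7 274.9] 0.87 [ 0.4903 -0.0701  0.035 ] [ 0.4935 -0.0397  0.138 ]
cap_top [199.2 261.1] 0.56 [0.5904 0.0941 0.1612] [0.5973 0.0974 0.138 ]
lock_mark [168.2 301.6] 0.76 [0.5549 0.0978 0.0864] [0.555  0.0978 0.086 ]
rest_pivot [107.5 334.4] 0.91 [0.4926 0.0591 0.1289] [0.4919 0.0596 0.106 ]
wrist disc z 0.086310615134091 8363
 disc enclosing 598.1819458007812 93.11504364013672 76.00418853759766
 bar black (array([0.5925, 0.0924]), np.float64(67.02644700098432), np.float64(0.06086853891955102), np.float64(0.004222608883728109), 576) [0.5925 0.0924 0.1572]
 cap side circle (array([0.5438, 0.0494]), np.float64(0.049531979104554466)) 1990 ztop 0.4063062270145988
 bar top (array([0.537 , 0.0989]), np.float64(150.146983057647), np.float64(0.13002964054160854), np.float64(0.00853964357653071), 50234) 0.3840125319300164
 rest (array([ 0.5213, -0.0135]), np.float64(114.80927352841469), np.float64(0.16481934789931746), np.float64(0.01181679445830041), 4495) [0.6049 0.0599 0.1215] [ 0.46   -0.087   0.1071]
 housing ((537.1273803710938, 98.58708190917969), (157.41845703125, 52.40648651123047), 84.22241973876953) 14
```

View pics/w1.png

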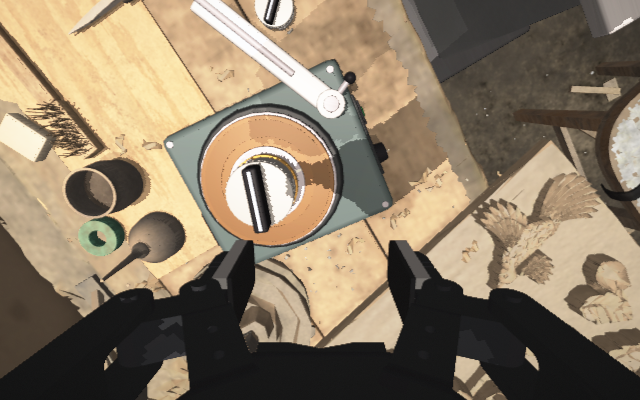

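Run:
```python
from fit import *
P=cloud("wrist",np.load("w1d.npy"));z=P[...,2]
k=(np.linalg.norm(P[...,:2]-[.598,.093],axis=-1)<.04)&(z>.150)&(z<.17)
X=P[k];print(axis(X),np.median(X[:,2]));print(cv2.minAreaRect((X[:,:2]*1000).astype(np.float32)))
go([.598,.093,.20])
```

```text
(array([0.5949, 0.0909]), np.float64(68.19039391758014), np.float64(0.061569183487479154), np.float64(0.004203602439512802), 1167) 0.16272921097521886
((596.8597412109375, 91.93846130371094), (61.57666778564453, 14.549481391906738), 68.02914428710938)
t 2.75 tcp [0.5373 0.1099 0.2921] yang 149.5 tilt [ 0.002  0.    -1.   ] F [ 0.   0.1 -0.4] T [-0.02 -0.    0.06] w 0.0596 q [ 0.2   0.32  0.32  1.56  0.   -0.84]
-> cm [-1.62 -6.08  9.22]
```

Emit:
arm_command --pt "-0.8 -3 2" --pt "-1.6 -6.0 4" --pt "-1.6 -6.0 6" --pt "-1.6 -6.0 8" --pt "-1.6 -6.0 9.2" --turn '[-0.1, -0.148, -0.148, -0.148, -0.148]' --hand '[0.5, 0.5, 0.6, 0.6, 0.6]'

```text
clock: 3.17
eef_pos: [0.5967, 0.0925, 0.1963]
tool_rot: [-0.558, 0.83, 0.001, -0.002]
ft_force: [-0.3, -0.0, -0.5]
grip_width: 0.0345
```

Emit:
arm_command --pt "0 0 0" --pt "0 0 0" --pt "0 0 0" --turn '[0, 0, 0]' --hand '[0.6, 0.6, 0.6]'

```text
clock: 3.42
eef_pos: [0.5981, 0.093, 0.2006]
tool_rot: [-0.559, 0.829, -0.0, 0.001]
ft_force: [0.7, -0.4, 0.2]
grip_width: 0.0339
```

Run:
```python
from fit import *
im,d=camera("wrist");cv2.imwrite("pics/w2.png",im[:,:,::-1])
P=cloud("wrist",d);z=P[...,2]
k=(np.linalg.norm(P[...,:2]-[.598,.093],axis=-1)<.04)&(z>.150)&(z<.17)
X=P[k];print(axis(X),np.median(X[:,2]));print(cv2.minAreaRect((X[:,:2]*1000).astype(np.float32)))
k=(np.linalg.norm(P[...,:2]-[.598,.093],axis=-1)<.045)&(z>.132)&(z<.144);print(cv2.minEnclosingCircle((P[k][:,:2]*1000).astype(np.float32)),np.median(z[k]))
go([.5975,.0925,.165])
```

```text
(array([0.5961, 0.0894]), np.float64(68.07518273642451), np.float64(0.06091576031646544), np.float64(0.003988027431837003), 2076) 0.1613841262369312
((596.7862548828125, 91.02699279785156), (60.9312629699707, 13.864898681640625), 68.20616149902344)
((597.129638671875, 91.6606216430664), 33.91215515136719) 0.13755548606436527
t 3.47 tcp [0.5984 0.093  0.2009] yang 157.9 tilt [ 0.003  0.    -1.   ] F [ 0.4 -0.3  1. ] T [-0.01 -0.    0.01] w 0.0344 q [ 0.15  0.46  0.28  1.39 -0.   -1.03]
-> cm [0.08 0.07 3.59]
```

View pics/w2.png

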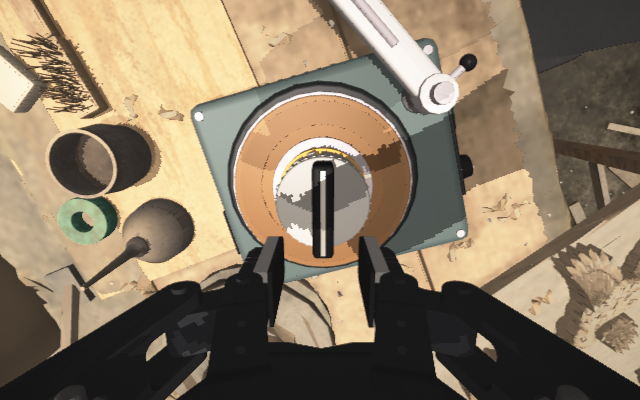

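Emit:
arm_command --pt "0.15 0.07 1.5" --pt "0.15 0.07 3.0" --pt "0.15 0.07 4.2" --pt "0.15 0.07 4.2" --pt "0.15 0.07 4.2" --turn '[0, 0, 0, 0, 0]' --hand '[0.6, 0.6, 0.6, 0.6, 0.6]'

```text
clock: 3.88
eef_pos: [0.5966, 0.0917, 0.1579]
tool_rot: [-0.558, 0.83, -0.0, 0.0]
ft_force: [1.0, 0.4, 0.4]
grip_width: 0.0337
```

Emit:
arm_command --pt "0 0 0" --pt "0 0 0" --pt "0 0 0" --pt "0 0 0" --pt "0 0 0" --turn '[0, 0, 0, 0, 0]' --hand '[0.8, 1, 1, 1, 1]'

```text
clock: 4.3
eef_pos: [0.5967, 0.0916, 0.1575]
tool_rot: [-0.558, 0.83, -0.0, 0.0]
ft_force: [-0.5, -0.7, 0.0]
grip_width: 0.0002
```

```bash
python3 -c "
from h import *
st()"
```

```text
t 4.3 tcp [0.5967 0.0916 0.1575] yang 157.9 tilt [ 0.001  0.    -1.   ] F [-0.5 -0.7  0. ] T [-0.05  0.02  0.01] w 0.0002 q [ 0.15  0.47  0.2   1.29  0.   -1.03]
```

Run:
```python
from fit import *
im,d=camera("wrist");i2,d2=camera("side")
a=cv2.resize(im[100:400,120:520],(520,390));b=cv2.resize(i2[110:260,240:400],(416,390))
cv2.imwrite("pics/m3.png",np.vstack([np.hstack([a[:, :400],b[:, :400]])])[:,:,::-1])
```

```text
(no output)
```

View pics/m3.png

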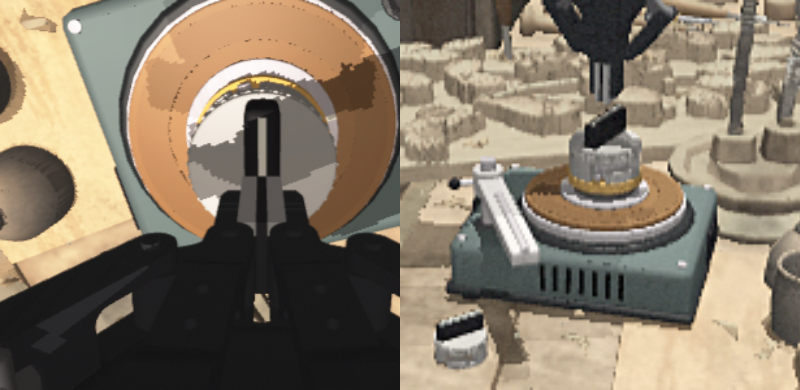

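Run:
```python
from fit import *
def proj(c,p):
    i=camera_info(c);q=(i["world_to_cam"]@np.r_[p,1])[:3];u=i["mtx"]@q;return (u[1]/u[2],u[0]/u[2],q[2])
for c in("wrist","side"):
    for p in([.5967,.0916,.1575],[.5967,.0916,.1435],[.597,.092,.162]): print(c,p,np.round(proj(c,p),3))
im,d=camera("side");P=cloud("side",d);print(np.round(P[140:158,314:328:3],3)[:,:,:].tolist()[::2])
imw,dw=camera("wrist");P=cloud("wrist",dw)
# column through the fingers: list world pts
for r in range(170,300,8): print(r,np.round(P[r,310:336:8],3).tolist())
i=camera_info("wrist");print(np.linalg.inv(i["world_to_cam"])[:3,3])
```

```text
wrist [0.5967, 0.0916, 0.1575] [241.448 320.683   0.171]
wrist [0.5967, 0.0916, 0.1435] [231.675 320.679   0.184]
wrist [0.597, 0.092, 0.162] [245.824 320.431   0.167]
side [0.5967, 0.0916, 0.1575] [155.507 318.204   0.988]
side [0.5967, 0.0916, 0.1435] [160.992 318.075   0.994]
side [0.597, 0.092, 0.162] [153.677 318.388   0.986]
[[[0.586, 0.09, 0.196], [0.594, 0.081, 0.199], [0.601, 0.084, 0.199], [0.608, 0.081, 0.2], [0.585, 0.494, 0.06]], [[0.586, 0.089, 0.191], [0.594, 0.081, 0.195], [0.601, 0.082, 0.195], [0.608, 0.081, 0.196], [0.586, 0.488, 0.055]], [[0.586, 0.093, 0.185], [0.594, 0.081, 0.19], [0.601, 0.081, 0.19], [0.608, 0.085, 0.189], [0.588, 0.455, 0.06]], [[0.551, 0.437, 0.057], [0.594, 0.079, 0.185], [0.601, 0.082, 0.185], [0.608, 0.083, 0.185], [0.589, 0.446, 0.056]], [[0.551, 0.431, 0.053], [0.594, 0.082, 0.18], [0.601, 0.085, 0.179], [0.58, 0.434, 0.053], [0.59, 0.439, 0.052]], [[0.551, 0.438, 0.043], [0.563, 0.418, 0.051], [0.573, 0.412, 0.054], [0.606, 0.117, 0.163], [0.593, 0.4, 0.059]], [[0.551, 0.434, 0.038], [0.562, 0.423, 0.043], [0.6, 0.099, 0.164], [0.607, 
[... 1214 characters left out ...]
0.186]]
250 [[0.596, 0.08, 0.193], [0.593, 0.081, 0.193], [0.59, 0.081, 0.194], [0.587, 0.083, 0.194]]
258 [[0.596, 0.079, 0.202], [0.593, 0.081, 0.201], [0.59, 0.082, 0.201], [0.588, 0.082, 0.202]]
266 [[0.596, 0.08, 0.207], [0.593, 0.08, 0.208], [0.591, 0.082, 0.207], [0.588, 0.083, 0.208]]
274 [[0.595, 0.079, 0.216], [0.594, 0.082, 0.212], [0.591, 0.083, 0.211], [0.588, 0.081, 0.217]]
282 [[0.595, 0.079, 0.221], [0.595, 0.085, 0.211], [0.592, 0.085, 0.213], [0.588, 0.082, 0.221]]
290 [[0.595, 0.079, 0.226], [0.596, 0.087, 0.212], [0.592, 0.085, 0.218], [0.588, 0.081, 0.226]]
298 [[0.595, 0.079, 0.23], [0.597, 0.09, 0.211], [0.593, 0.087, 0.22], [0.588, 0.081, 0.23]]
[0.5717 0.0304 0.3166]
```

Emit:
arm_command --pt "0 0 0" --pt "0 0 0" --pt "0 0 0.8" --pt "0 0 1.6" --pt "0 0 1.6" --turn '[0, 0, 0, 0, 0]' --hand '[0.6, 0.6, 0.6, 0.6, 0.6]'

```text
clock: 4.92
eef_pos: [0.595, 0.0914, 0.1384]
tool_rot: [-0.558, 0.83, 0.001, -0.002]
ft_force: [-0.4, 0.6, -0.2]
grip_width: 0.0339
```

```bash
cat > tip.py <<'E'
from fit import *
o,r,y=st()
im,d=camera("side");P=cloud("side",d);z=P[...,2];c=o["eef_pos"]
k=(np.linalg.norm(P[...,:2]-c[:2],axis=-1)<.07)&(z>.10)&(z<.24)
L=(P-c)@r
for s in(-1,1):
    # finger: |local y| beyond the bar's half width
    m=k&(s*L[...,1]>.0085)&(abs(L[...,0])<.016)&(z>.141)
    print("finger",s,m.sum(),"z min/5%",np.round(np.percentile(z[m],[0,5]),4) if m.sum() else "", "ymed",np.round(np.median(L[m][:,1]),4) if m.sum() else "")
np.save("sd.npy",d);cv2.imwrite("pics/sidelast.png",im[:,:,::-1])
b=(np.linalg.norm(P[...,:2]-[.597,.092],axis=-1)<.036)&(im.max(-1)<70)&(z<.168)&(z>.12);print("bar",axis(P[b])[1:],np.round(np.percentile(z[b],[5,95]),4))
E
python3 tip.py
```

```text
t 4.92 tcp [0.595  0.0914 0.1384] yang 157.9 tilt [-0.004 -0.001 -1.   ] F [-0.4  0.6 -0.2] T [0.03 0.08 0.04] w 0.0339 q [ 0.15  0.48  0.16  1.25 -0.   -1.03]
finger -1 439 z min/5% [0.1412 0.1566] ymed -0.0278
finger 1 416 z min/5% [0.1587 0.1666] ymed 0.0223
bar (np.float64(66.82382636051423), np.float64(0.0624953182760697), np.float64(0.008881563376292622), 148) [0.141  0.1658]
```

Emit:
arm_command --pt "-0.05 -0.15 0.6" --pt "-0.05 -0.15 1.2" --pt "-0.05 -0.15 1.6" --pt "-0.05 -0.15 1.6" --turn '[0, 0, 0, 0]' --hand '[0.6, 0.6, 0.6, 0.6]'

```text
clock: 5.3
eef_pos: [0.5971, 0.0913, 0.1235]
tool_rot: [-0.558, 0.83, 0.001, -0.001]
ft_force: [0.2, 0.2, 0.4]
grip_width: 0.0341
```

```bash
python3 tip.py; python3 -c "
import cv2
a=cv2.imread('pics/sidelast.png')[100:220,240:400];cv2.imwrite('pics/sl.png',cv2.resize(a,(640,480),interpolation=3))"
```

```text
t 5.3 tcp [0.5971 0.0913 0.1235] yang 157.9 tilt [-0.002 -0.    -1.   ] F [0.2 0.2 0.4] T [ 0.01  0.02 -0.04] w 0.0341 q [ 0.15  0.5   0.14  1.22 -0.   -1.03]
finger -1 517 z min/5% [0.1419 0.1549] ymed -0.0301
finger 1 469 z min/5% [0.1457 0.1573] ymed 0.0277
bar (np.float64(4.8873864553872295), np.float64(0.05750650904697044), np.float64(0.013028609646966645), 205) [0.1412 0.1657]
```

View pics/sl.png

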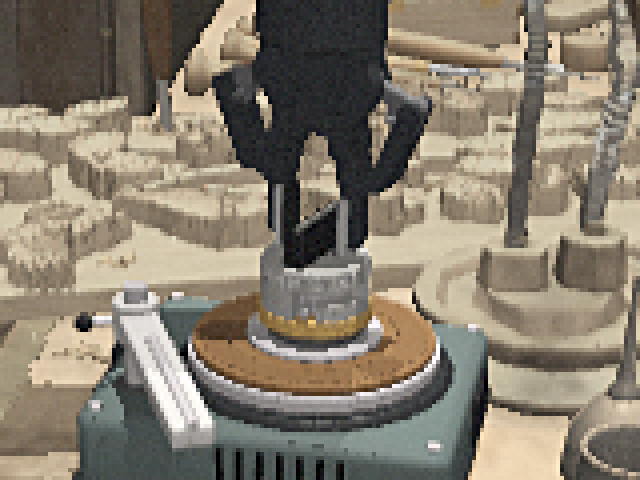

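The fingers straddle the bar, with the tips just above the cap top. Closing now.

Emit:
arm_command --pt "0 0 0" --pt "0 0 0" --pt "0 0 0" --pt "0 0 0" --pt "0 0 0" --turn '[0, 0, 0, 0, 0]' --hand '[1, 1, 1, 1, 1]'

```text
clock: 5.77
eef_pos: [0.5981, 0.0916, 0.1254]
tool_rot: [-0.558, 0.83, -0.0, 0.0]
ft_force: [-1.7, -0.2, 2.5]
grip_width: 0.0126
```

```bash
python3 -c "
from h import *
st()"
```

```text
t 5.77 tcp [0.5981 0.0916 0.1254] yang 157.9 tilt [ 0.  0. -1.] F [-1.7 -0.2  2.5] T [0.11 0.3  0.05] w 0.0126 q [ 0.15  0.5   0.15  1.22  0.   -1.03]
```

Emit:
arm_command --pt "0 0 0.3" --pt "0 0 0.6" --pt "0 0 0.85" --pt "0 0 0.85" --pt "0 0 0.85" --turn '[0, 0, 0, 0, 0]' --hand '[1, 1, 1, 1, 1]'

```text
clock: 6.18
eef_pos: [0.5982, 0.0916, 0.1181]
tool_rot: [-0.558, 0.83, -0.0, 0.001]
ft_force: [-3.9, 0.2, 8.1]
grip_width: 0.0127
```

```bash
python3 tip.py
```

```text
t 6.18 tcp [0.5982 0.0916 0.1181] yang 157.9 tilt [ 0.001  0.    -1.   ] F [-3.9  0.2  8.1] T [-0.    0.9   0.05] w 0.0127 q [ 0.15  0.5   0.13  1.2   0.   -1.03]
finger -1 547 z min/5% [0.1414 0.1527] ymed -0.025
finger 1 374 z min/5% [0.1461 0.162 ] ymed 0.0348
bar (np.float64(44.42120966557539), np.float64(0.06329325655141349), np.float64(0.010339164690995937), 179) [0.1349 0.1662]
```

Emit:
arm_command --pt "0 0 0.1" --pt "0 0 0.2" --pt "0 0 0.2" --pt "0 0 0.2" --turn '[0, 0, 0, 0]' --hand '[1, 1, 1, 1]'

```text
clock: 6.57
eef_pos: [0.5982, 0.0916, 0.1174]
tool_rot: [-0.558, 0.83, -0.0, 0.001]
ft_force: [-6.9, -0.7, 15.0]
grip_width: 0.0129
```

Emit:
arm_command --pt "0 0 0.0" --pt "0 0 0.05" --pt "0 0 0.05" --turn '[0.06, 0.12, 0.12]' --hand '[1, 1, 1]'

```text
clock: 6.82
eef_pos: [0.5982, 0.0916, 0.1174]
tool_rot: [-0.507, 0.862, -0.001, 0.001]
ft_force: [-6.3, 0.2, 16.9]
grip_width: 0.0124
```

```bash
python3 -c "
from h import *
st()"
```

```text
t 6.82 tcp [0.5982 0.0916 0.1174] yang 150.9 tilt [ 0.003  0.    -1.   ] F [-6.3  0.2 16.9] T [-0.16  1.63  0.08] w 0.0124 q [ 0.15  0.5   0.13  1.2   0.   -0.91]
```

Emit:
arm_command --pt "0.05 0.09 0" --pt "0.05 0.09 0" --pt "0.05 0.09 0" --pt "0.05 0.09 0" --pt "0.05 0.09 0" --turn '[0.11, 0.22, 0.33, 0.44, 0.55]' --hand '[1, 1, 1, 1, 1]'

```text
clock: 7.23
eef_pos: [0.5979, 0.0916, 0.1174]
tool_rot: [-0.252, 0.968, -0.0, 0.002]
ft_force: [-5.3, -0.5, 15.8]
grip_width: 0.0128
```

```bash
python3 tip.py
```

```text
t 7.23 tcp [0.5979 0.0916 0.1174] yang 119.2 tilt [ 0.004  0.    -1.   ] F [-5.3 -0.5 15.8] T [-0.19  1.21  0.27] w 0.0128 q [ 0.15  0.5   0.13  1.2  -0.   -0.36]
finger -1 546 z min/5% [0.141  0.1491] ymed -0.0342
finger 1 146 z min/5% [0.1533 0.1672] ymed 0.0287
bar (np.float64(24.07377663571509), np.float64(0.06054008067760809), np.float64(0.00693075977626135), 227) [0.1333 0.1651]
```

Emit:
arm_command --pt "0 0 0" --pt "0 0 0" --pt "0 0 0" --pt "0 0 0" --pt "0 0 0" --turn '[0.11, 0.22, 0.33, 0.44, 0.55]' --hand '[1, 1, 1, 1, 1]'

```text
clock: 7.7
eef_pos: [0.598, 0.0915, 0.1174]
tool_rot: [0.02, 1.0, 0.0, 0.002]
ft_force: [-4.3, -0.8, 14.3]
grip_width: 0.0123
```

Emit:
arm_command --pt "0 0 0" --pt "0 0 0" --pt "0 0 0" --turn '[0.05, 0.1, 0.1]' --hand '[1, 1, 1]'

```text
clock: 7.95
eef_pos: [0.5981, 0.0918, 0.1174]
tool_rot: [0.068, 0.998, 0.001, 0.002]
ft_force: [-4.6, 0.1, 15.0]
grip_width: 0.0125
```

```bash
python3 -c "
from h import *
st()"
```

```text
t 7.95 tcp [0.5981 0.0918 0.1174] yang 82.2 tilt [ 0.004  0.001 -1.   ] F [-4.6  0.1 15. ] T [-0.07  1.11  0.08] w 0.0125 q [0.15 0.5  0.13 1.2  0.   0.29]
```

Emit:
arm_command --pt "0 0 0" --pt "0 0 0" --pt "0 0 0" --turn '[0.04, 0.06, 0.06]' --hand '[1, 1, 1]'

```text
clock: 8.2
eef_pos: [0.5974, 0.0917, 0.1174]
tool_rot: [0.097, 0.995, 0.0, 0.002]
ft_force: [-6.1, -0.5, 16.4]
grip_width: 0.0125
```

```bash
python3 -c "
from h import *
st()"
```

```text
t 8.2 tcp [0.5974 0.0917 0.1174] yang 78.9 tilt [ 0.003  0.    -1.   ] F [-6.1 -0.5 16.4] T [-0.13  1.4   0.34] w 0.0125 q [ 0.15  0.5   0.13  1.2  -0.    0.35]
```

Emit:
arm_command --pt "0 0 0" --pt "0 0 0" --pt "0 0 0" --turn '[0.04, 0.06, 0.06]' --hand '[1, 1, 1]'

```text
clock: 8.45
eef_pos: [0.5967, 0.0917, 0.1174]
tool_rot: [0.126, 0.992, 0.0, 0.001]
ft_force: [-7.8, -1.6, 16.9]
grip_width: 0.0128
```

```bash
python3 -c "
from h import *
st()
im,d=camera('wrist');cv2.imwrite('pics/w4.png',cv2.resize(im[100:340,160:480],(640,480),interpolation=3)[:,:,::-1]);st()"
```

```text
t 8.45 tcp [0.5967 0.0917 0.1174] yang 75.5 tilt [ 0.002  0.    -1.   ] F [-7.8 -1.6 16.9] T [-0.31  1.73  1.07] w 0.0128 q [ 0.15  0.5   0.13  1.2  -0.    0.4 ]
t 8.5 tcp [0.5967 0.0916 0.1174] yang 75.6 tilt [ 0.002  0.    -1.   ] F [-8.1 -0.6 17.4] T [-0.28  1.82  1.05] w 0.0126 q [ 0.15  0.5   0.13  1.2  -0.    0.4 ]
```

View pics/w4.png

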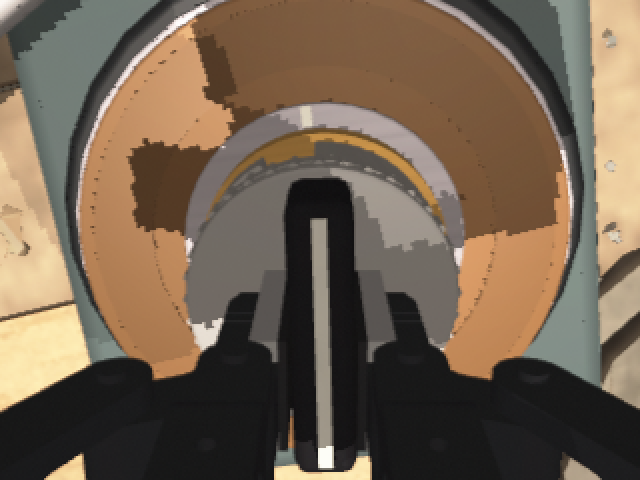

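Emit:
arm_command --pt "0 0 -0.15" --pt "0 0 -0.3" --pt "0 0 -0.5" --pt "0 0 -0.65" --pt "0 0 -0.65" --turn '[-0.02, -0.02, -0.02, -0.02, -0.02]' --hand '[1, 1, 1, 1, 1]'

```text
clock: 8.92
eef_pos: [0.5965, 0.0916, 0.1197]
tool_rot: [0.117, 0.993, -0.0, -0.001]
ft_force: [-1.4, 0.8, -1.0]
grip_width: 0.0125
```

```bash
python3 -c "
from h import *
st()"
```

```text
t 8.92 tcp [0.5965 0.0916 0.1197] yang 76.6 tilt [-0.002  0.    -1.   ] F [-1.4  0.8 -1. ] T [0.18 0.24 0.57] w 0.0125 q [0.15 0.5  0.13 1.21 0.   0.39]
```

Emit:
arm_command --pt "0 0 -0.1" --pt "0 0 -0.2" --pt "0 0 -0.25" --pt "0 0 -0.25" --turn '[0, 0, 0, 0]' --hand '[1, 1, 1, 1]'

```text
clock: 9.25
eef_pos: [0.5965, 0.0916, 0.1222]
tool_rot: [0.117, 0.993, -0.0, -0.001]
ft_force: [-0.5, 1.6, -6.3]
grip_width: 0.0127
```

```bash
python3 -c "
from h import *
st()"
```

```text
t 9.25 tcp [0.5965 0.0916 0.1222] yang 76.5 tilt [-0.002  0.    -1.   ] F [-0.5  1.6 -6.3] T [0.34 0.   0.57] w 0.0127 q [0.15 0.5  0.14 1.21 0.   0.39]
```

Emit:
arm_command --pt "0 0 0" --pt "0 0 0" --pt "0 0 0" --pt "0 0 0" --turn '[0, 0, 0, 0]' --hand '[0.6, 0.6, 0.6, 0.6]'

```text
clock: 9.58
eef_pos: [0.5979, 0.0912, 0.1242]
tool_rot: [0.118, 0.993, 0.0, 0.001]
ft_force: [0.6, -1.2, 0.3]
grip_width: 0.0338
```

Emit:
arm_command --pt "0 0 -1.5" --pt "0 0 -4" --pt "0 0 -7" --pt "0 0 -7" --pt "0 0 -7" --turn '[0, 0, 0, 0, 0]' --hand '[0.6, 0.6, 0.6, 0.6, 0.6]'

```text
clock: 10.0
eef_pos: [0.599, 0.0915, 0.1963]
tool_rot: [0.118, 0.993, 0.001, 0.003]
ft_force: [-0.9, -0.1, -0.3]
grip_width: 0.034
```

Run:
```python
from fit import *
st();im,d=camera("wrist");cv2.imwrite("pics/w5.png",im[:,:,::-1]);P=cloud("wrist",d);z=P[...,2]
near=np.linalg.norm(P[...,:2]-[.597,.092],axis=-1)
k=(near<.04)&(z>.150)&(z<.17);X=P[k];print("bar",axis(X),np.median(X[:,2]),cv2.minAreaRect((X[:,:2]*1000).astype(np.float32)))
k=(near<.035)&(z>.12)&(z<.145);print("top z",np.median(z[k]))
k=(near<.074)&(near>.05)&(z>.07)&(z<.1);print("disc z",np.median(z[k]))
for n,zz in(("lock_mark",.086),("rest_pivot",.106),("rest_end",.106),("cap_bar",.147)):
    for r in spot_point("wrist",n)[:2]: print(n,np.round(r["location"]),round(r["conf"],2),ray("wrist",r["location"],zz))
for c in("scene","side"):
    im,d=camera(c);P=cloud(c,d);z=P[...,2];near=np.linalg.norm(P[...,:2]-[.597,.092],axis=-1)
    k=(near<.04)&(z>.150)&(z<.17);X=P[k];print(c,"bar",axis(X)[1:],np.median(X[:,2]))
    for r in spot_point(c,"rest_end")[:2]: print("rest_end",r["conf"],ray(c,r["location"],.106))
```

```text
t 10.0 tcp [0.599  0.0915 0.1963] yang 76.5 tilt [ 0.007  0.001 -1.   ] F [-0.9 -0.1 -0.3] T [-0.   -0.03  0.04] w 0.034 q [ 0.15  0.46  0.27  1.38 -0.    0.39]
bar (array([0.5927, 0.0912]), np.float64(167.804287219586), np.float64(0.061590199122444615), np.float64(0.003978152815958594), 2082) 0.15622686627125165 ((594.4779052734375, 90.79776000976562), (14.03231430053711, 61.589569091796875), 77.8098373413086)
top z 0.13242581242472354
disc z 0.08253359291224016
lock_mark [142. 318.] 0.7 [0.5574 0.0976 0.086 ]
rest_pivot [ 64. 238.] 0.61 [0.4907 0.0573 0.106 ]
rest_end [190.  80.] 0.93 [ 0.5478 -0.0859  0.106 ]
cap_bar [108. 124.] 0.98 [ 0.5049 -0.0074  0.147 ]
cap_bar [209. 318.] 0.97 [0.5925 0.09   0.147 ]
scene bar (np.float64(169.1514675303215), np.float64(0.06155853623313885), np.float64(0.004141203559372607), 182) 0.1591005866402577
rest_end 0.61 [ 0.4499 -0.0713  0.106 ]
rest_end 0.55 [ 0.5532 -0.0888  0.106 ]
side bar (np.float64(168.59881306973523), np.float64(0.061632447152241435), np.float64(0.0033074600276655776), 138) 0.15673604884459105
rest_end 0.84 [ 0.5575 -0.103   0.106 ]
```

View pics/w5.png

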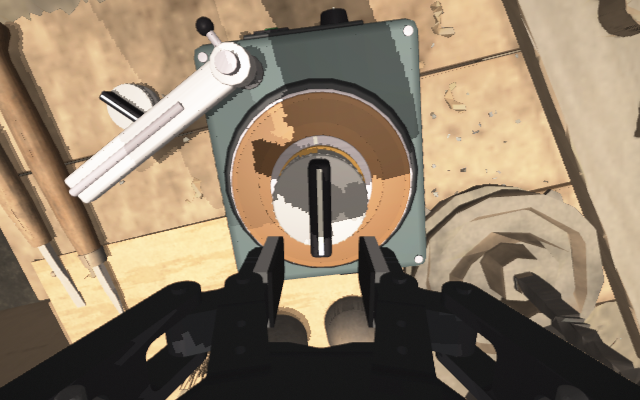

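```bash
cat > rest.py <<'E'
from h import *
import sys
o,r,y=st();piv=np.array([.4925,.0585])
def tgt(th,s,e,z):
    t=np.radians(th);return np.r_[piv+s*np.array([np.cos(t),np.sin(t)])+e*np.array([np.sin(t),-np.cos(t)]),z]
for a in sys.argv[1:]:
    p=tgt(*map(float,a.split(",")));print(a,np.round(p,4),"cm",np.round(100*r.T@(p-o["eef_pos"]),2))
E
python3 rest.py=" " 2>/dev/null; python3 rest.py -- 2>/dev/null; python3 rest.py -67.5,.125,.047,.2 -67.5,.125,.047,.078
```

```text
t 10.45 tcp [0.5966 0.0914 0.1923] yang 76.5 tilt [-0.001 -0.    -1.   ] F [ 0.3  1.1 -0.5] T [ 0.01 -0.    0.01] w 0.034 q [ 0.15  0.46  0.26  1.38 -0.    0.39]
t 10.45 tcp [0.5966 0.0914 0.1923] yang 76.5 tilt [-0.001 -0.    -1.   ] F [ 0.3  1.1 -0.5] T [ 0.01 -0.    0.01] w 0.034 q [ 0.15  0.46  0.26  1.38 -0.    0.39]
-67.5,.125,.047,.2 [ 0.4969 -0.075   0.2   ] cm [  5.82 -18.5   -0.76]
-67.5,.125,.047,.078 [ 0.4969 -0.075   0.078 ] cm [  5.81 -18.5   11.44]
```

Emit:
arm_command --pt "1.2 -3.7 -0.8" --pt "2.4 -7.4 -0.8" --pt "3.5 -11.1 -0.8" --pt "4.7 -14.8 -0.8" --pt "5.8 -18.5 -0.8" --turn '[0, 0, 0, 0, 0]' --hand '[1, 1, 1, 1, 1]'

```text
clock: 10.87
eef_pos: [0.4962, -0.076, 0.2008]
tool_rot: [0.117, 0.993, -0.0, -0.0]
ft_force: [0.7, -0.3, 0.1]
grip_width: 0.0
```

Emit:
arm_command --pt "0 0 0" --pt "0 0 0" --turn '[0, 0]' --hand '[1, 1]'

```text
clock: 11.03
eef_pos: [0.4966, -0.0765, 0.2013]
tool_rot: [0.119, 0.993, 0.0, 0.0]
ft_force: [0.4, 0.6, 0.7]
grip_width: -0.0001
```

```bash
python3 rest.py -67.5,.125,.047,.078
python3 - <<'E'
from fit import *
im,d=camera("side");P=cloud("side",d);o=get_obs();c=o["eef_pos"];z=P[...,2]
k=(np.linalg.norm(P[...,:2]-c[:2],axis=-1)<.02)&(z>.15);X=P[k];print("tip z",np.sort(X[:,2])[:12],"centre",np.median(X[X[:,2]<.24],0))
im,d=camera("scene");P=cloud("scene",d);z=P[...,2]
rs=(z>.109)&(z<.122)&(P[...,0]>.45)&(P[...,0]<.66)&(P[...,1]<.06)&(P[...,1]>-.13);print("rest",axis(P[rs]),cv2.minAreaRect((P[rs][:,:2]*1000).astype(np.float32)))
E
```

```text
t 11.03 tcp [ 0.4966 -0.0765  0.2013] yang 76.3 tilt [ 0.  0. -1.] F [0.4 0.6 0.7] T [ 0.06 -0.04  0.02] w -0.0001 q [-0.15  0.25 -0.01  1.31  0.    0.09]
-67.5,.125,.047,.078 [ 0.4969 -0.075   0.078 ] cm [1.000e-02 1.500e-01 1.233e+01]
tip z [0.2199 0.2202 0.2206 0.2206 0.2208 0.2208 0.2208 0.221  0.2215 0.2216
 0.2217 0.2218] centre [ 0.5007 -0.085   0.2311]
rest (array([ 0.5153, -0.0095]), np.float64(115.81923468443493), np.float64(0.1647933796031524), np.float64(0.008146296172315055), 659) ((520.9802856445312, -11.086044311523438), (47.88751220703125, 164.7074432373047), 31.579389572143555)
```

Emit:
arm_command --pt "0 0 3.5" --pt "0 0 7" --pt "0 0 10" --pt "0 0 12.2" --pt "0 0 12.2" --turn '[0, 0, 0, 0, 0]' --hand '[1, 1, 1, 1, 1]'

```text
clock: 11.55
eef_pos: [0.4941, -0.0728, 0.074]
tool_rot: [0.116, 0.993, 0.0, -0.005]
ft_force: [-1.1, 0.5, 0.7]
grip_width: 0.0001
```

```bash
python3 rest.py -62,.125,.03,.078  -52,.125,.03,.078 -42,.125,.03,.078 -32,.125,.03,.078 -25,.125,.03,.078
```

```text
t 11.55 tcp [ 0.4941 -0.0728  0.074 ] yang 76.7 tilt [-0.01   0.002 -1.   ] F [-1.1  0.5  0.7] T [-0.02  0.04  0.03] w 0.0001 q [-0.15  0.35 -0.22  1.    0.    0.09]
-62,.125,.03,.078 [ 0.5247 -0.066   0.078 ] cm [-2.82  1.37 -0.43]
-52,.125,.03,.078 [ 0.5458 -0.0585  0.078 ] cm [-4.7   2.58 -0.45]
-42,.125,.03,.078 [ 0.5653 -0.0474  0.078 ] cm [-6.34  4.1  -0.47]
-32,.125,.03,.078 [ 0.5826 -0.0332  0.078 ] cm [-7.7   5.89 -0.48]
-25,.125,.03,.078 [ 0.5931 -0.0215  0.078 ] cm [-8.45  7.27 -0.49]
```

Emit:
arm_command --pt "-2.8 1.4 -0.3" --pt "-4.7 2.6 -0.3" --pt "-6.3 4.1 -0.3" --pt "-7.7 5.9 -0.3" --pt "-8.4 7.3 -0.3" --turn '[0, 0, 0, 0, 0]' --hand '[1, 1, 1, 1, 1]'

```text
clock: 11.97
eef_pos: [0.5988, -0.0217, 0.0832]
tool_rot: [0.116, 0.993, -0.0, 0.001]
ft_force: [-1.6, -0.2, 0.5]
grip_width: -0.0
```

```bash
cat > chk.py <<'E'
from fit import *
im,d=camera("scene");P=cloud("scene",d);z=P[...,2]
rel=P[...,:2]-[.4925,.0585];dd=np.linalg.norm(rel,axis=-1)
rs=(z>.109)&(z<.120)&(dd>.04)&(dd<.165)&(im.max(-1)>120)&(P[...,1]<.062);X=rel[rs];a=np.degrees(np.arctan2(X[:,1],X[:,0]));print("rest n",rs.sum(),"mean ang",np.median(a),"line",axis(P[rs])[1]-180)
for r in spot_point("scene","rest_end")[:1]:
    p=ray("scene",r["location"],.106);print("end",r["conf"],p,np.degrees(np.arctan2(p[1]-.0585,p[0]-.4925)))
cv2.imwrite("pics/chk.png",cv2.resize(im[150:290,200:400],(800,560),interpolation=3)[:,:,::-1])
E
python3 rest.py -22,.125,.029,.078 -18,.125,.028,.078  -15,.125,.028,.078 -12,.125,.027,.078 -10,.125,.025,.078; python3 chk.py
```

```text
t 11.97 tcp [ 0.5988 -0.0217  0.0832] yang 76.6 tilt [ 0.002 -0.    -1.   ] F [-1.6 -0.2  0.5] T [-0.17  0.24  0.03] w -0.0 q [-0.04  0.52  0.06  1.12 -0.    0.2 ]
-22,.125,.029,.078 [ 0.5975 -0.0152  0.078 ] cm [0.27 0.6  0.52]
-18,.125,.028,.078 [ 0.6027 -0.0068  0.078 ] cm [-0.04  1.54  0.52]
-15,.125,.028,.078 [ 0.606  -0.0009  0.078 ] cm [-0.22  2.19  0.52]
-12,.125,.027,.078 [0.6092 0.0061 0.078 ] cm [-0.37  2.94  0.52]
-10,.125,.025,.078 [0.6113 0.0122 0.078 ] cm [-0.43  3.58  0.52]
rest n 375 mean ang -25.229445626985424 line -24.562950673427594
end 0.92 [ 0.6336 -0.003   0.106 ] -23.541721083575347
```

Emit:
arm_command --pt "0 0.6 0.4" --pt "-0.1 1.3 0.4" --pt "-0.2 1.9 0.4" --pt "-0.3 2.3 0.4" --pt "-0.3 2.6 0.4" --turn '[0, 0, 0, 0, 0]' --hand '[1, 1, 1, 1, 1]'

```text
clock: 12.48
eef_pos: [0.6049, 0.0013, 0.0781]
tool_rot: [0.117, 0.993, -0.0, -0.0]
ft_force: [0.4, -0.9, -0.4]
grip_width: 0.0001
```

```bash
python3 rest.py;python3 chk.py
```

```text
t 12.48 tcp [0.6049 0.0013 0.0781] yang 76.5 tilt [-0. -0. -1.] F [ 0.4 -0.9 -0.4] T [-0.21  0.03  0.02] w 0.0001 q [ 0.    0.53  0.08  1.12 -0.    0.24]
rest n 390 mean ang -13.79218820482242 line -13.618403641362079
end 0.61 [0.6394 0.0201 0.106 ] -14.65994922266121
```

Emit:
arm_command --pt "0 0.25 0" --pt "0 0.5 0" --pt "0 0.5 0" --pt "0 0.5 0" --turn '[0, 0, 0, 0]' --hand '[1, 1, 1, 1]'

```text
clock: 12.92
eef_pos: [0.6065, 0.0061, 0.0781]
tool_rot: [0.117, 0.993, 0.0, 0.0]
ft_force: [0.1, -0.9, 0.0]
grip_width: 0.0001
```

Emit:
arm_command --pt "0 0.15 0" --pt "0 0.3 0" --pt "0 0.3 0" --turn '[0, 0, 0]' --hand '[1, 1, 1]'

```text
clock: 13.17
eef_pos: [0.6072, 0.009, 0.0781]
tool_rot: [0.117, 0.993, 0.0, 0.0]
ft_force: [-0.1, -0.9, 0.0]
grip_width: -0.0001
```

```bash
python3 rest.py;python3 chk.py
```

```text
t 13.17 tcp [0.6072 0.009  0.0781] yang 76.5 tilt [ 0. -0. -1.] F [-0.1 -0.9  0. ] T [-0.19 -0.1  -0.04] w -0.0001 q [ 0.01  0.54  0.08  1.12 -0.    0.25]
rest n 386 mean ang -9.85843632063175 line -10.319675084342038
end 0.7 [0.6382 0.0336 0.106 ] -9.6978153883736
```

Not at the stop yet: the force is only about 1 N. I'll keep pushing.

Emit:
arm_command --pt "0 0.2 0" --pt "0 0.3 0" --pt "0 0.3 0" --turn '[0, 0, 0]' --hand '[1, 1, 1]'

```text
clock: 13.52
eef_pos: [0.6079, 0.012, 0.0781]
tool_rot: [0.117, 0.993, 0.0, 0.0]
ft_force: [-0.4, 0.4, -0.5]
grip_width: 0.0005
```

Emit:
arm_command --pt "0 0.2 0" --pt "0 0.2 0" --pt "0 0.2 0" --turn '[0, 0, 0]' --hand '[1, 1, 1]'

```text
clock: 13.77
eef_pos: [0.6082, 0.0141, 0.078]
tool_rot: [0.117, 0.993, 0.0, -0.0]
ft_force: [0.9, -0.7, 0.5]
grip_width: 0.0
```

```bash
python3 rest.py;python3 chk.py
```

```text
t 13.77 tcp [0.6082 0.0141 0.078 ] yang 76.6 tilt [-0.  0. -1.] F [ 0.9 -0.7  0.5] T [-0.09 -0.03  0.  ] w 0.0 q [0.02 0.54 0.09 1.12 0.   0.26]
rest n 366 mean ang -7.92092800425147 line -10.890730797803371
end 0.69 [0.651  0.0366 0.106 ] -7.860285592123307
```

Emit:
arm_command --pt "0 0.2 0" --pt "0 0.3 0" --pt "0 0.3 0" --turn '[0, 0, 0]' --hand '[1, 1, 1]'

```text
clock: 14.12
eef_pos: [0.6082, 0.0146, 0.0779]
tool_rot: [0.118, 0.993, -0.002, -0.0]
ft_force: [-3.2, -5.8, 1.3]
grip_width: 0.0001
```

```bash
python3 rest.py;python3 chk.py
```

```text
t 14.12 tcp [0.6082 0.0146 0.0779] yang 76.5 tilt [-0.001 -0.004 -1.   ] F [-3.2 -5.8  1.3] T [-1.29  0.3   0.12] w 0.0001 q [ 0.03  0.54  0.09  1.12 -0.    0.26]
rest n 350 mean ang -7.681779862078166 line -9.224660415471163
end 0.77 [0.6469 0.0334 0.106 ] -9.227940442087501
```

View pics/chk.png

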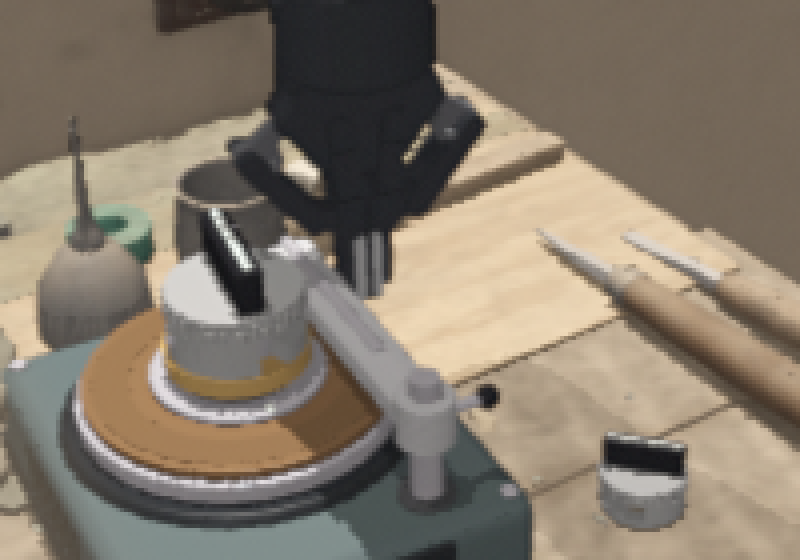

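Emit:
arm_command --pt "0 0.15 0" --pt "0 0.15 0" --pt "0 -1 0" --pt "0 -2.5 0" --pt "0 -4 0" --turn '[0, 0, 0, 0, 0]' --hand '[1, 1, 1, 1, 1]'

```text
clock: 14.63
eef_pos: [0.5992, -0.0228, 0.0779]
tool_rot: [0.117, 0.993, 0.0, -0.0]
ft_force: [0.5, 0.1, 0.6]
grip_width: -0.0001
```

Emit:
arm_command --pt "0 0 -3" --pt "0 0 -7" --pt "0 0 -11" --pt "0 0 -14" --pt "0 0 -14" --turn '[0, 0, 0, 0, 0]' --hand '[1, 1, 1, 1, 1]'

```text
clock: 15.05
eef_pos: [0.6032, -0.0235, 0.2264]
tool_rot: [0.118, 0.993, 0.001, 0.007]
ft_force: [0.5, -0.2, 1.4]
grip_width: 0.0003
```

Run:
```python
from fit import *
st()
for c in("wrist","scene","side"):
    im,d=camera(c);P=cloud(c,d);z=P[...,2];cv2.imwrite(f"pics/{c}9.png",im[:,:,::-1])
    near=np.linalg.norm(P[...,:2]-[.597,.092],axis=-1)
    k=(near<.04)&(z>.150)&(z<.17);X=P[k];k=(near<.074)&(near>.05)&(z>.07)&(z<.095)
    if len(X)>20: print(c,"bar",axis(X)[:2],"over disc",np.median(X[:,2])-np.median(z[k])-.012)
    rel=P[...,:2]-[.4925,.0585];dd=np.linalg.norm(rel,axis=-1)
    rs=(z>.108)&(z<.122)&(dd>.04)&(dd<.158)&(near>.04)&(abs(np.arctan2(rel[...,1],rel[...,0]))<.5)&(P[...,1]<.06);print(" rest",axis(P[rs])[1:],cv2.minAreaRect((P[rs][:,:2]*1000).astype(np.float32)))
    hsv=cv2.cvtColor(im,cv2.COLOR_RGB2HSV);ho=(abs(z-.062)<.005)&(np.linalg.norm(P[...,:2]-[.56,.08],axis=-1)<.22)&(hsv[...,0]>75)&(hsv[...,0]<120)&(hsv[...,1]>30)
    if ho.sum()>50: print(" housing",cv2.minAreaRect((P[ho][:,:2]*1000).astype(np.float32)),ho.sum())
```

```text
t 15.05 tcp [ 0.6032 -0.0235  0.2264] yang 76.5 tilt [ 0.014 -0.    -1.   ] F [ 0.5 -0.2  1.4] T [ 0.03 -0.03 -0.  ] w 0.0003 q [-0.04  0.44  0.32  1.44  0.    0.2 ]
wrist bar (array([0.5929, 0.0898]), np.float64(167.8882482864764)) over disc 0.06165171527023604
 rest (np.float64(173.22987373453614), np.float64(0.11670232679707762), np.float64(0.0060664502118879145), 3307) ((587.358642578125, 41.75537109375), (23.225290298461914, 116.70533752441406), 83.25037384033203)
scene bar (array([0.5898, 0.0956]), np.float64(169.10094986438293)) over disc 0.06121141045293836
 rest (np.float64(171.67407995701578), np.float64(0.11827895337719664), np.float64(0.006136059116862678), 350) ((589.2221069335938, 44.41685485839844), (23.454803466796875, 118.58560180664062), 83.44253540039062)
side bar (array([0.5982, 0.0866]), np.float64(168.55108021538706)) over disc 0.05934781666955548
 rest (np.float64(173.42470908591918), np.float64(0.11864085727074697), np.float64(0.005766174218204284), 298) ((589.6051635742188, 39.53226089477539), (27.306808471679688, 118.346435546875), 82.0887680053711)
 housing ((584.063720703125, 86.8636703491211), (172.96424865722656, 223.7783660888672), 85.35128021240234) 141
```

View pics/wrist9.png

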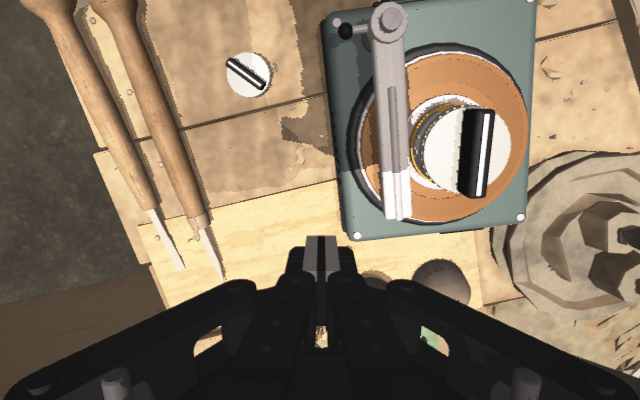

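Run:
```python
from fit import *
st();im=cv2.imread("pics/wrist9.png");g=cv2.cvtColor(im,6).astype(float)
def blob(r,c):
    w=np.clip(g[r-7:r+8,c-7:c+8]-175,0,None);y,x=np.mgrid[r-7:r+8,c-7:c+8];return (w*y).sum()/w.sum(),(w*x).sum()/w.sum()
A,B,C=[ray("wrist",blob(*p),.0635)[:2] for p in((22,337),(237,357),(217,520))]
an=lambda v:np.degrees(np.arctan2(v[1],v[0]))
print(A,B,C,"long",an(B-A),np.linalg.norm(B-A),"short-90",an(C-B)-90,np.linalg.norm(C-B))
# white line on the bar: bright strip centre per row
rs=[];
for r in range(118,190):
    row=g[r,476:492];w=np.clip(row-150,0,None)
    if w.sum()>50: rs.append(ray("wrist",(r,476+(w*np.arange(16)).sum()/w.sum()),.1592)[:2])
rs=np.array(rs);print("bar line",axis(np.c_[rs,rs[:,0]])[1]-180,len(rs))
# dark bar's right/left edges
for z,cs in((.159,range(455,482)),):
    e=[]
    for r in range(118,190):
        row=g[r,484:500];e.append(ray("wrist",(r,484+np.argmax(np.abs(np.diff(row)))),z)[:2])
    e=np.array(e);print("right edge",axis(np.c_[e,e[:,0]])[1]-180)
```

```text
t 15.2 tcp [ 0.5993 -0.023   0.218 ] yang 76.5 tilt [ 0.  0. -1.] F [-0.2 -0.2 -0.6] T [0.   0.01 0.01] w -0.0002 q [-0.04  0.44  0.3   1.43  0.    0.2 ]
[0.4715 0.0218] [ 0.6678 -0.0025] [0.6829 0.1596] long -7.0623172075717315 0.19779021751969283 short-90 -5.302422358718303 0.16276721109838385
bar line -9.510412930267478 72
right edge -11.364599750568601
```

Run:
```python
from fit import *
an=lambda v:np.degrees(np.arctan2(v[1],v[0]))
for t in range(2):
    im,d=camera("wrist");g=cv2.cvtColor(im,7).astype(float)
    def blob(r,c):
        w=np.clip(g[r-12:r+13,c-9:c+10]-180,0,None);y,x=np.mgrid[r-12:r+13,c-9:c+10];return (w*y).sum()/w.sum(),(w*x).sum()/w.sum()
    A,B,C=[ray("wrist",blob(*p),.0635)[:2] for p in((22,337),(237,357),(217,520))]
    P=cloud("wrist",d);z=P[...,2];near=np.linalg.norm(P[...,:2]-[.597,.092],axis=-1)
    k=(near<.04)&(z>.1535)&(z<.165);X=P[k]
    # white line: bright pixels on the bar's top
    w=k&(g>140);print("long",an(B-A),np.linalg.norm(B-A),"short",an(C-B)-90,"bar top",axis(X)[1]-180,"white",axis(P[w])[1:],)
    print(" rect",cv2.minAreaRect((X[:,:2]*1000).astype(np.float32)))
```

```text
long nan nan short -6.783303840182597 bar top -12.213347979548985 white (np.float64(167.88811588102325), np.float64(0.05641040857990723), np.float64(0.0011614833211077379), 464)
 rect ((595.1490478515625, 90.58255004882812), (14.320982933044434, 61.31590270996094), 77.96571350097656)
long nan nan short -6.662058865776572 bar top -12.134561902073642 white (np.float64(167.94074245513167), np.float64(0.056333795326111574), np.float64(0.001159487000794718), 469)
 rect ((595.6991577148438, 90.41998291015625), (14.187687873840332, 61.197853088378906), 77.5687255859375)<stdin>:6: RuntimeWarning: invalid value encountered in scalar divide
```

```bash
python3 -c "
from h import *
st();print(job_done())"
```

```text
t 15.3 tcp [ 0.5984 -0.0227  0.2162] yang 76.5 tilt [-0.003  0.    -1.   ] F [0.2 0.1 0.1] T [ 0.02  0.03 -0.03] w -0.0003 q [-0.04  0.44  0.3   1.43  0.    0.2 ]
the job is handed in; nothing more can be done
None
```

I locked the cap and swung the tool rest home against its stop, then handed the job in at about 15.3 s. The one result with a thin margin is the cap's angle.

**Cap:** I gripped its bar, pushed down about 8 mm to the solid stop (about 16 N) and turned it clockwise until the torque jumped to about 1 N m. I then let it rise and released it.
- **Height:** the last check put the bar point 61.7 mm above the disc from the wrist camera and 61.2 mm from the scene camera. The side camera read 59.3 mm, just under the 59.5 mm limit. That view is coarse, and I judged the cap seated.
- **Angle:** the bar measured about 3–5 degrees past parallel to the machine, inside the 8 degree limit. The estimates of the machine's heading disagreed by a few degrees, so the exact margin is uncertain. I did not re-grip the cap to correct it.

**Tool rest:** I pushed it with shut fingers until it met its stop: the force rose from about 1 N to 6.6 N with almost no further movement. It measured within about 1–2 degrees of the machine's heading.

**Surroundings:** the chisels and oil can looked untouched in the last pictures, though I did not measure their positions. The gripper was hovering clear when I handed in, with zero force.

**Surprise:** the fingertips sat about 20 mm behind the reported tool point, not 14 mm ahead of it. My first grasp therefore closed on air above the bar, and I re-measured the fingertips from the camera images before trying again.

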